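# Tuck a flat bar under the leaf of a lap-weld fixture

## Task

Swing the hinged leaf of the lap-weld fixture fully down onto its rails without slamming it, then lay the loose flat bar lengthwise and centred on the narrow bed in front and slide its end in under the closed leaf until it meets the stop, without lifting the leaf. Finish while still holding: keep the bar pressed down flat on the bed with the gripper, ready to be tack-welded, and do not let go. Leave the pliers, the gusset and the small box of tips where they lie.

Things in the scene. Friction and masses are not known exactly. Their poses are not given: they have to be found in the camera images.
- mouth (a point): Lap-weld fixture, a grey steel jig fixed to the worktop: point mid-width on top of its bed, at the front edge (mouth) of its 124 mm wide base, 20 mm above the worktop. x points level along the bed in under the leaf, y left seen so, z up. Base: x = 0 to 140 mm. Rails along both sides (|y| = 48 to 62 mm) carry the shut leaf, whose underside is then 10 mm above the bed.
- bed: The fixture's bed, a steel bar 20 mm wide, its top 20 mm above the worktop, on which the flat bar must lie. Origin on the worktop under mouth, same axes. Runs from x = -90 mm (free in front of the mouth; a 44 mm wide, 6 mm high foot at x = -86 to -78) to x = +28 mm: there the upright face of a stop, 40 mm wide, 8 mm higher than the bed.
- leaf (a joint): Angle of the hinged steel leaf (124 mm wide, 5 mm thick, 130 mm from hinge to front lip, last 14 mm bent up 20 degrees): 0 = shut, level on the rails; positive = front edge up (0.5 to 1.0 at the start). Stiff hinge at the far side: it stays where left; 2 to 6 N on the outer half of its upper face move it down, about 4.5 N under the lip would lift it.
- leaf_hinge (a point): Fixed point on the hinge axis, mid-width; the axis runs along y of mouth. In that frame at x = 119 mm, z = 15 mm. The upper face of the leaf lies in the plane through the axis, apart from the hinge strip 3 mm thick within 29 mm of the axis. Keep clear: a welding helmet hangs above the far left part of the worktop; swing across with the arm drawn in; a welding torch lies 0.1 m high left in front of the bar.
- leaf_edge (a point): Point on the upper face of the leaf, mid-width, near its front edge, 119 mm from the hinge axis (just behind where the lip bends up). Its x points along the leaf to the hinge, z is the normal of the upper face.
- bar_mid (a point): Centre of the loose flat bar: dark steel, 100 mm long (its y), 30 mm wide (its x), 6 mm thick (its z), about 0.14 kg, lying flat on the worktop to the left of the fixture, its length roughly along the robot's forward direction. Both ends are alike. To be grasped across the 30 mm width. With its end at the stop its centre is 22 mm in front of the mouth, 3 mm above the bed.
- flat_bar: The same bar; origin at the centre of its underside, same axes.
- pliers_mid (a point): Bystander: pliers with red handles, 177 x 55 x 14 mm, near the front edge of the worktop; its middle.
- gusset_mid (a point): Bystander: triangular steel gusset plate, 65 x 65 x 6 mm, to the right behind the fixture; its middle.
- tips_mid (a point): Bystander: small orange and black plastic box, 64 x 44 x 26 mm, left of the bar; its middle.

How it is judged (in metres and radians):
On the way, in this order (a step that is already met when the one before it is completed fails the run):
1. the leaf is fully down on its rails (value of joint leaf below 0.03 rad), for 0.2 s.
2. the bar's end is tucked in under the shut leaf up to the stop (x of bar_mid in the frame of mouth between -0.028 and -0.015 m and y of bar_mid in the frame of mouth between -0.009 and 0.009 m and angle between the y axis of bar_mid and the x axis of mouth, either way round below 0.14 rad and value of joint leaf below 0.05 rad), for 0.2 s.
At the end, for the whole second after the job is handed in: Leaf shut (under 0.03 rad); bar flat on the bed (tilt under 0.05 rad), its end within 6 mm of the stop, within 9 mm of the bed's centre line and 0.14 rad of its direction; fingers touch the bar (over 2 N), the bar bears on the bed with over 4 N and is at rest (x of bar_mid in the frame of mouth between -0.028 and -0.015 m and y of bar_mid in the frame of mouth between -0.009 and 0.009 m and angle between the y axis of bar_mid and the x axis of mouth, either way round below 0.14 rad and z of bar_mid in the frame of mouth between 0.0005 and 0.0055 m and angle between bar_mid's own z axis and vertical below 0.05 rad and value of joint leaf below 0.03 rad and contact force between the fingers and flat_bar above 2 N and contact force between flat_bar and bed above 4 N and linear speed of flat_bar below 0.02 m/s); the arm keeps its last pose, push and grip.
It fails at once if the leaf was up (over 0.05 rad) with the bar's end under it (value of joint leaf above 0.05 rad and x of bar_mid in the frame of mouth between -0.04 and 0.1 m and y of bar_mid in the frame of mouth between -0.06 and 0.06 m and z of bar_mid in the frame of mouth below 0.015 m).
It fails at once if the leaf was slammed (over 4 rad/s, 0.5 m/s at its edge) (velocity of joint leaf below -4 rad/s).
It fails at once if a bystander was moved more than 20 mm (distance of any of pliers_mid, gusset_mid, tips_mid from where it was at the start of the episode above 0.02 m).
It also fails if it takes over 51 s, if anything falls off the work surface, if the arm or the gripper's body presses on something with over 40 N, if the wrist force passes 120 N, or if a joint passes its speed limit or range.

## Robot

A 6-joint arm with a two-finger parallel gripper is mounted at the origin on a cart in front of the work surface, level with it; the furniture and walls round the work are solid. World frame = base frame: x ahead of the robot, y to its left, z up, the work surface at z = 0. Lengths are in m, angles in degrees, forces in N, time in s.
With the tool pointing down it reaches from about 0.375 to 0.9 m from the base axis. Payload 3.1 kg.
Tool frame: the origin (TCP) lies on the centre line of the jaws, within the pads' length; the fingertips stand 25 mm ahead of it and the grasp point (between the pads) lies 6 mm ahead of it; z points along the fingers, y is the line along which they close (so a half turn about z gives the same grasp; the last joint's range is limited). The gripper opens to 87 mm and grips with 3 to 60 N. Pads are 19 mm wide; open, the fingers measure 117 mm over their backs; the gripper's body (75 mm by 190 mm) begins 51 mm behind the grasp point.
Start: joints at [-78.123, 30.224, 82.088, -0, 67.689, -10.227], TCP at [0.235, -0.579, 0.22] pointing down, gripper open.
Joint ranges: [-176.69, 176.69], [-43.24, 126.21], [12.49, 139.97], [-82, 262], [0, 151.66], [-163.58, 163.58]. Speed limits (degrees/s): [159.86, 159.86, 180, 180, 180, 180].

## Interface

Orientations are given as a 3x3 rotation matrix whose columns are the frame's x, y, z axes.
In Python, from rig import read_state, capture, camera_params, hand_in gives the robot as it stands.
- The arm moves only by the tool apply_moves, never from a script. Its argument "rows" is a list of rows, each an object of numbers: "x", "y", "z": the shift along the tool's x, y, z in mm; "rx", "ry", "rz": the turn, a rotation vector about the tool's x, y, z in units of 6 degrees (1.0 is 6 degrees); "claw": the closure in counts, from 0 (fully open) to 255 (shut). A call has 1 to 10 rows; each row is the pose to reach, as a shift and turn from the pose commanded when the call began, along the tool's axes at that moment; what a row does not reach only later rows make up. A row lasts 1/8 s, in which the tool goes at most 62.5 mm and 10.7 degrees, less where a joint would pass 70% of its speed; a pose out of reach is approached as far as the arm can. A call with a gripper value outside its range is refused whole. The fingers move at their own pace and stop on an object; the grip force is fixed at half the most. Time passes only in rows, so rows that repeat a pose let the fingers close. It gives the time, the measured TCP pose, the force, the opening and the grip force at its end, in the units of the state.
- read_state(): the state, without advancing time (a new reading comes with each control period).
- capture(name): name is "side" or "top"; returns (picture, depth): 480x640x3 uint8, red, green, blue; 480x640 float32, m along the optical axis (not along the pixel's ray), 0 where there is no reading.
- camera_params(name): a dict with "fx", "fy", "cx", "cy" (pixels), "D" ([k1, k2, p1, p2, k3] as OpenCV has them; the pictures are not rectified), "xyz" and "orientation" of the camera in the world. Camera axes: x right, y up, looking along -z (the intrinsics and any distortion apply to the point x, -y, -z); pixel columns grow to the right and rows downward; lengths in m; the calibration is good to about 2 mm. A picture is of the moment at which its call begins. camera_params takes no time and is no camera call.
- hand_in(): hands the job in; it is judged then, once.
The state is a dict: "time_s": time; "joint_positions": joint angles; "qvel": joint speeds; "tau": joint torques, N m; "position": TCP position; "tcp_rot": TCP orientation; "force": force on the tool from outside, world axes, zero at the start; "moment": the same for the moment, N m; "opening": opening from 0.0 (shut) to 1.0 (fully open); "grasp_force": force on a finger pad.
Only numpy, scipy, OpenCV 4.12 (cv2) and the standard library are available. Lean on these libraries where they do the work, as an engineer would, in place of code of your own. Each camera call takes 0.05 s, during which the arm holds its last target. There are 200 camera calls.

## Working session

There is one attempt and no reset: what is moved stays moved. The work goes in short steps, Python scripts to look and compute and a tool call to move; the robot and the scene stay as the last step left them, time stands still between calls to the robot, and variables do not carry over. Pictures are saved under pics/ and viewed, at most 10 in all, crops included, and the job is handed in when it is done.

Besides the shell and the picture viewer there is one more tool, called after ">>>" by a JSON object that holds its "api" and its "payload", one argument or row to a line. apply_moves: Moves the arm, as the interface text tells. Its arguments: {"type":"object","properties":{"rows":{"type":"array"}},"required":["rows"]}

```bash
mkdir -p pics; cat > h.py <<'E'
import numpy as np, cv2
from rig import *
np.set_printoptions(precision=4,suppress=True)
def cam(n):
    p=camera_params(n); K=np.array([[p['fx'],0,p['cx']],[0,p['fy'],p['cy']],[0,0,1.]])
    return K,np.array(p['D'],float),np.array(p['xyz'],float),np.array(p['orientation'],float).reshape(3,3)
def rays(n,uv):
    K,D,c,R=cam(n); q=cv2.undistortPoints(np.array(uv,float).reshape(-1,1,2),K,D).reshape(-1,2)
    return c,np.c_[q[:,0],-q[:,1],-np.ones(len(q))]@R.T
def onplane(n,uv,z):
    c,d=rays(n,uv); return c+d*((z-c[2])/d[:,2])[:,None]
def bydepth(n,uv,dep):
    c,d=rays(n,uv); return c+d*np.array(dep,float).reshape(-1,1)
def proj(n,P):
    K,D,c,R=cam(n); q=(np.array(P,float).reshape(-1,3)-c)@R; q=q*[1,-1,-1]
    return cv2.projectPoints(q,np.zeros(3),np.zeros(3),K,D)[0].reshape(-1,2)
def snap(n,f):
    im,d=capture(n); cv2.imwrite(f'pics/{f}.png',im[:,:,::-1]); np.save(f'pics/{f}.npy',d); return im,d
def tomove(P,R=None):
    s=read_state(); T=np.array(s['tcp_rot']).reshape(3,3)
    return 1000*T.T@(np.array(P)-s['position'])
E
python3 - <<'E'
from h import *
for n in('top','side'):
    snap(n,n+'0'); print(n,*cam(n)[2:])
print(read_state())
E
```

```text
top [ 0.4196 -0.0777  1.0416] [[-0.0269  0.9889 -0.1458]
 [-0.9995 -0.029  -0.0126]
 [-0.0167  0.1454  0.9892]]
side [0.6018 0.9004 0.7306] [[-0.9975 -0.0498  0.0495]
 [ 0.069  -0.5635  0.8232]
 [-0.0131  0.8246  0.5656]]
{'time_s': 0.1, 'joint_positions': array([-78.1244,  30.2738,  82.1495,  -0.0011,  67.69  , -10.2287]), 'qvel': array([-0.0992, -0.1321, -0.1354, -0.0621, -0.0152,  0.017 ]), 'tau': array([ -0.    , -44.0985, -17.7151,   0.0635,   0.0534,  -0.    ]), 'position': array([ 0.2351, -0.5784,  0.2195]), 'tcp_rot': array([[ 0.9265,  0.3763, -0.0004],
       [ 0.3763, -0.9265,  0.0019],
       [ 0.0003, -0.0019, -1.    ]]), 'force': array([-0.3673, -0.7048, -0.1291]), 'moment': array([0.0634, 0.048 , 0.0111]), 'grasp_force': 0.0, 'opening': 0.9997348160397558}
```

View pics/top0.png

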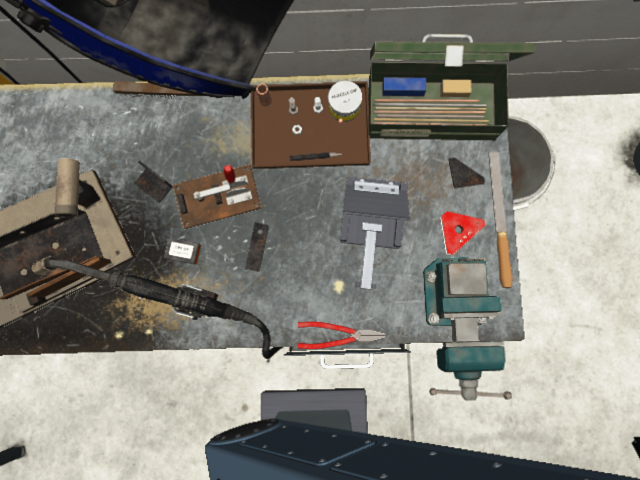

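View pics/side0.png

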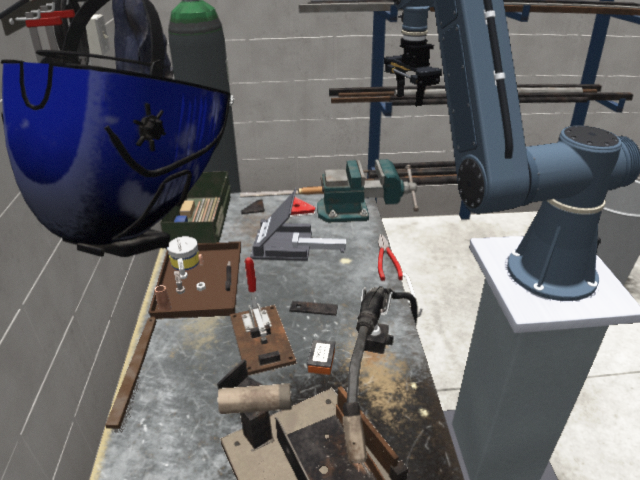

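The top view shows the fixture around (375,215), with its bright bed strip running from (371,225) to (366,288). The bar is at (257,246), the pliers at (340,335), the tips box at (183,250) and the gusset at (466,172). In the side view the leaf stands up at about (285,220).

```bash
cat > m.py <<'E'
from h import *
def rect(mask,n,z,off):
    m=cv2.morphologyEx(mask.astype(np.uint8),cv2.MORPH_OPEN,np.ones((2,2)))
    c=max(cv2.findContours(m,cv2.RETR_EXTERNAL,cv2.CHAIN_APPROX_NONE)[0],key=cv2.contourArea).reshape(-1,2)+off
    P=onplane(n,c,z)[:,:2]
    (ce,sz,a)=cv2.minAreaRect((P*1000).astype(np.float32)); b=cv2.boxPoints((ce,sz,a))
    e=[b[1]-b[0],b[2]-b[1]]; l=max(e,key=np.linalg.norm); l=l*np.sign(l[0])
    return np.array(ce),np.array(sz),np.degrees(np.arctan2(l[1],l[0])),b,c
E
python3 - <<'E'
from m import *
im=cv2.imread('pics/top0.png'); d=np.load('pics/top0.npy'); g=cv2.cvtColor(im,cv2.COLOR_BGR2GRAY)
# bar
x0,y0,x1,y1=238,214,280,278; s=g[y0:y1,x0:x1]; print('bar grey',np.percentile(s,[5,15,30,50,80]))
for t in(60,70,80): print('bar',t,*rect(s<t,'top',.006,(x0,y0))[:3])
x0,y0,x1,y1=350,245,390,295; s=g[y0:y1,x0:x1]; print('bed grey',np.percentile(s,[5,50,80,95]))
for t in(150,170): 
    r=rect(s>t,'top',.02,(x0,y0)); print('bed',t,*r[:4])
# depth points
ys,xs=np.mgrid[170:300,335:415]; uv=np.c_[xs.ravel(),ys.ravel()]; dd=d[170:300,335:415].ravel(); ok=dd>0
P=bydepth('top',uv[ok],dd[ok]); print('z max',P[:,2].max())
# height map printed coarsely
H=np.full(dd.shape,np.nan); H[ok]=P[:,2]; H=H.reshape(130,80)
print((H[::5,::5]*1000).round().astype(int))
u=cv2.resize(im[160:300,330:420],None,fx=5,fy=5,interpolation=cv2.INTER_CUBIC)
s=cv2.imread('pics/side0.png')[180:330,240:370]
s=cv2.resize(s,None,fx=4,fy=4,interpolation=cv2.INTER_CUBIC)[:600]
u=cv2.resize(u,(385,600)); cv2.imwrite('pics/c.png',np.hstack([u,cv2.resize(s,(415,480)).__class__(0) if 0 else cv2.copyMakeBorder(cv2.resize(s,(415,479)),0,121,0,0,0)]))
E
```

```text
bar grey [ 53.  64.  90.  96. 105.]
bar 60 [592.1758  68.0974] [28.7723 43.1894] -11.605802
bar 70 [565.796   73.5983] [30.56   97.6964] -12.205662
bar 80 [566.1771  73.3971] [31.6528 99.5829] -11.959628
bed grey [102.  127.  191.2 219. ]
bed 150 [ 517.6572 -153.133 ] [21.0902 90.7823] -7.5253844 [[ 471.2759 -157.6426]
 [ 561.2763 -169.5319]
 [ 564.0385 -148.6234]
 [ 474.038  -136.734 ]]
bed 170 [ 517.7319 -153.7324] [19.414  90.6227] -8.028159 [[ 471.5089 -157.0161]
 [ 561.2435 -169.6724]
 [ 563.9548 -150.4487]
 [ 474.2203 -137.7923]]
z max 0.13798657869474018
[[                   2                   -1                    1
                     1                    1                    1
                     3                    0                    0
                     0                    3                    5
                     1                    3                   -1
                    -2]
 [                   0                    1                   -2
                    -1                    1                    1
                     4                   -1          
[... 7903 characters left out ...]
    2
                     0                    1                    1
                    -1                    2                    2
                    -2                    2                   -5
                     1                   -2                   -3
                     2]
 [                  -2                    1                    2
                    -3                   -3                    1
                     4                   -1                    3
                     0                    1                   -3
                     0                    1                    1
                     0]]<stdin>:14: RuntimeWarning: invalid value encountered in cast
```

View pics/c.png

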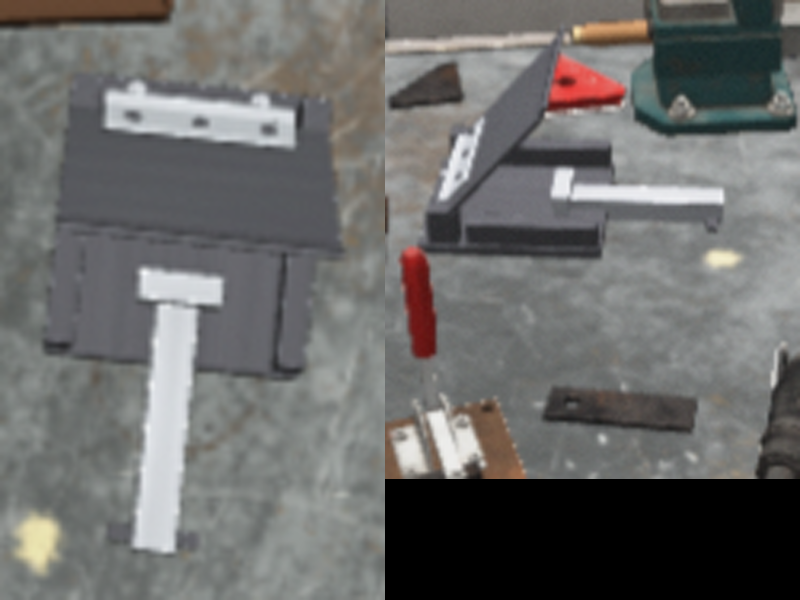

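The crop shows the bed and stop in front of the raised leaf, and the bar lying flat with a hole near its far end. Next I'll refine the bed line, the stop and the leaf plane.

```bash
python3 - <<'E'
from m import *
im=cv2.imread('pics/top0.png'); d=np.load('pics/top0.npy'); g=cv2.cvtColor(im,cv2.COLOR_BGR2GRAY)
x0,y0,x1,y1=352,236,392,293; s=g[y0:y1,x0:x1]; M=(s>155)
L=[];R=[]
for r in range(M.shape[0]):
    c=np.where(M[r])[0]
    if 5<len(c)<16: L.append((x0+c[0]-.5,y0+r));R.append((x0+c[-1]+.5,y0+r))
C=onplane('top',(np.array(L)+np.array(R))/2,.02)[2:-2]; W=onplane('top',L,.02)-onplane('top',R,.02)
v=cv2.fitLine((C[:,:2]*1000).astype(np.float32),cv2.DIST_HUBER,0,.01,.01).ravel(); v[:2]*=np.sign(v[0])
print('line',v,np.degrees(np.arctan2(v[1],v[0])),'w',np.median(np.linalg.norm(W,axis=1)),'front',C[-1],C[0])
u=v[:2]; p=v[2:]
# front end & stop by grey profile along centre line
for z,rng in((.02,np.arange(-60,60,1.)),):
    P=np.array([[*(p+u*t)/1000,z] for t in rng]); q=proj('top',P); 
    I=cv2.remap(g,q[:,0].astype(np.float32)[None],q[:,1].astype(np.float32)[None],1)[0]
    print([(round(float((P[i]*1000)[0]),1),int(I[i])) for i in range(len(I)) if i<20 or i>95])
# leaf plane
ys,xs=np.mgrid[180:245,345:410]; uv=np.c_[xs.ravel(),ys.ravel()]; dd=d[180:245,345:410].ravel(); ok=dd>0
P=bydepth('top',uv[ok],dd[ok])*1000; n=np.array([-u[1],u[0]])
a=(P[:,:2]-p)@u; b=(P[:,:2]-p)@n; k=(P[:,2]>60)
A=np.c_[a,b,np.ones(len(a))]
for _ in range(4):
    f=np.linalg.lstsq(A[k],P[k,2],rcond=None)[0]; k=(P[:,2]>60)&(abs(A@f-P[:,2])<5)
print('leaf fit',f,np.arctan(-f[0]),'hinge a',(35-f[2])/f[0],'width',np.percentile(b[k],[1,99]),'edge a',np.percentile(a[k],[1,99]))
E
```

```text
line [   0.9905   -0.1377  528.3529 -152.7168] -7.917005 w 0.02026708869409985 front [ 0.4806 -0.1456  0.02  ] [ 0.5762 -0.1595  0.02  ]
[(468.9, 114), (469.9, 115), (470.9, 115), (471.9, 112), (472.9, 115), (473.9, 137), (474.9, 159), (475.9, 184), (476.8, 204), (477.8, 208), (478.8, 212), (479.8, 212), (480.8, 211), (481.8, 211), (482.8, 211), (483.8, 211), (484.8, 212), (485.8, 211), (486.8, 211), (487.7, 212), (564.0, 213), (565.0, 213), (566.0, 212), (567.0, 211), (568.0, 211), (569.0, 212), (570.0, 212), (570.9, 212), (571.9, 211), (572.9, 212), (573.9, 212), (574.9, 211), (575.9, 211), (576.9, 211), (577.9, 211), (578.9, 211), (579.9, 210), (580.8, 210), (581.8, 210), (582.8, 210), (583.8, 209), (584.8, 209), (585.8, 209), (586.8, 209)]
leaf fit [ -1.1824   0.0018 217.1902] 0.8687982041619549 hinge a 154.08002215190808 width [-60.3692  59.2713] edge a [ 70.3917 133.4272]
```

```bash
python3 - <<'E'
from h import *
d=np.load('pics/top0.npy'); ys,xs=np.mgrid[0:480:3,100:560:3]; dd=d[ys,xs].ravel(); uv=np.c_[xs.ravel(),ys.ravel()]
P=bydepth('top',uv,dd); k=(dd>0)&(P[:,2]>.03)&(P[:,0]>.3)
gx=np.arange(.3,.8,.05); gy=np.arange(.25,-.5,-.05)
print('y:',gy.round(2))
for a in gx:
    print(round(a,2),[int(1000*max([0,*P[k&(abs(P[:,0]-a-.025)<.025)&(abs(P[:,1]-b-.025)<.025),2]])) for b in gy])
u=np.array([.9905,-.1377]);p=np.array([.52835,-.15272])
t=p+u*.106; print(tomove([*t,.22]), t)
E
```

```text
y: [ 0.25  0.2   0.15  0.1   0.05  0.   -0.05 -0.1  -0.15 -0.2  -0.25 -0.3
 -0.35 -0.4  -0.45]
0.3 [0, 0, 0, 0, 0, 0, 0, 0, 651, 686, 701, 131, 131, 131, 0]
0.35 [0, 0, 0, 0, 0, 0, 0, 0, 0, 0, 0, 132, 132, 131, 0]
0.4 [0, 131, 133, 108, 54, 0, 0, 0, 0, 0, 0, 132, 130, 131, 0]
0.45 [173, 167, 143, 114, 0, 0, 0, 0, 0, 0, 0, 113, 115, 116, 0]
0.5 [167, 30, 0, 0, 0, 0, 0, 0, 0, 0, 0, 111, 115, 112, 0]
0.55 [0, 0, 0, 0, 0, 0, 0, 0, 32, 136, 135, 0, 0, 0, 0]
0.6 [0, 0, 0, 0, 0, 0, 0, 0, 134, 124, 116, 0, 0, 0, 0]
0.65 [40, 31, 58, 164, 156, 0, 0, 0, 78, 68, 61, 0, 0, 0, 0]
0.7 [51, 0, 518, 509, 488, 464, 0, 0, 40, 0, 0, 0, 0, 0, 0]
0.75 [0, 450, 508, 318, 337, 340, 0, 0, 0, 80, 86, 78, 80, 85, 87]
[ 523.7041 -230.9835    0.0898] [ 0.6333 -0.1673]
```

>>> {"api": "apply_moves", "payload": {
  "rows": [
    {"x": 52, "y": -23, "z": -10, "rz": 0.5, "claw": 255},
    {"x": 104, "y": -46, "z": -10, "rz": 1, "claw": 255},
    {"x": 157, "y": -69, "z": -10, "rz": 1.5, "claw": 255},
    {"x": 209, "y": -92, "z": -10, "rz": 2, "claw": 255},
    {"x": 262, "y": -115, "z": -10, "rz": 2.5, "claw": 255},
    {"x": 314, "y": -138, "z": -10, "rz": 3, "claw": 255},
    {"x": 366, "y": -161, "z": -10, "rz": 3.5, "claw": 255},
    {"x": 419, "y": -184, "z": -10, "rz": 4, "claw": 255},
    {"x": 471, "y": -208, "z": -5, "rz": 4.5, "claw": 255},
    {"x": 524, "y": -231, "z": 0, "rz": 5, "claw": 255}
  ]
}}

```text
validation failed for argument at $.ro...
```

>>> {"api": "apply_moves", "payload": {
  "rows": [
    {"claw": 255},
    {"claw": 255}
  ]
}}

```text
validation failed for argument at $.ro...
```

```bash
cat >> h.py <<'E'
u=np.array([.9905,-.1377]);n=np.array([.1377,.9905]);p=np.array([.52835,-.15272]);MO=p+u*.0359
def W(x,y,z): return np.array([*(MO+u*x+n*y),z])
def st():
    s=read_state(); P=np.array(s['position']); T=np.array(s['tcp_rot']).reshape(3,3)
    print('t',s['time_s'],'P',P,'mouth',1000*(P[:2]-MO)@u,1000*(P[:2]-MO)@n,'f',s['force'],'op',s['opening'],s['grasp_force'],'yaw',np.degrees(np.arctan2(T[1,0],T[0,0])),'q',s['joint_positions']);print(T)
E
python3 - <<'E'
from h import *
st()
# planned: contact r=100, corner offset 9.5, tool points in mouth frame
print(tomove(W(.119,0,.1)))
for th in(.87,.75,.6,.45,.3,.15,0): print(th,'x',119-100*np.cos(th)+9.5,'tcp z',35+100*np.sin(th)+25)
E
```

```text
t 0.1 P [ 0.2351 -0.5784  0.2195] mouth -267.79890596942187 -462.0150116304933 f [-0.3673 -0.7048 -0.1291] op 0.9997348160397558 0.0 yaw 22.104720851956262 q [-78.1244  30.2738  82.1495  -0.0011  67.69   -10.2287]
[[ 0.9265  0.3763 -0.0004]
 [ 0.3763 -0.9265  0.0019]
 [ 0.0003 -0.0019 -1.    ]]
[ 566.0056 -206.2848  120.056 ]
0.87 x 64.01734527599987 tcp z 136.4328937025505
0.75 x 55.33111311261791 tcp z 128.1638760023334
0.6 x 45.96643850903217 tcp z 116.46424733950354
0.45 x 38.45528976473231 tcp z 103.49655341112302
0.3 x 32.966351087439406 tcp z 89.55202066613396
0.15 x 29.622892206395775 tcp z 74.94381324735991
0 x 28.5 tcp z 60.0
```

>>> {"api": "apply_moves", "payload": {
  "rows": [
    {"x": 52, "y": -23, "z": -10, "rx": 0, "ry": 0, "rz": 0.5, "claw": 255},
    {"x": 104, "y": -46, "z": -10, "rx": 0, "ry": 0, "rz": 1, "claw": 255},
    {"x": 157, "y": -69, "z": -10, "rx": 0, "ry": 0, "rz": 1.5, "claw": 255},
    {"x": 209, "y": -92, "z": -10, "rx": 0, "ry": 0, "rz": 2, "claw": 255},
    {"x": 262, "y": -115, "z": -10, "rx": 0, "ry": 0, "rz": 2.5, "claw": 255},
    {"x": 314, "y": -138, "z": -10, "rx": 0, "ry": 0, "rz": 3, "claw": 255},
    {"x": 366, "y": -161, "z": -10, "rx": 0, "ry": 0, "rz": 3.5, "claw": 255},
    {"x": 419, "y": -184, "z": -10, "rx": 0, "ry": 0, "rz": 4, "claw": 255},
    {"x": 471, "y": -208, "z": -5, "rx": 0, "ry": 0, "rz": 4.5, "claw": 255},
    {"x": 524, "y": -231, "z": 0, "rx": 0, "ry": 0, "rz": 5, "claw": 255}
  ]
}}

```text
time_s: 1.35
position: [0.6346, -0.1662, 0.2198]
tcp_rot: [[0.99, -0.139, -0.001], [-0.139, -0.99, 0.0], [-0.001, 0.0, -1.0]]
force: [0.5, -0.4, 1.0]
opening: 0.019
grasp_force: 0.0
```

>>> {"api": "apply_moves", "payload": {
  "rows": [
    {"x": 0, "y": 0, "z": 35, "rx": 0, "ry": 0, "rz": 0, "claw": 255},
    {"x": 0, "y": 0, "z": 70, "rx": 0, "ry": 0, "rz": 0, "claw": 255},
    {"x": -3, "y": 0, "z": 77, "rx": 0, "ry": 0, "rz": 0, "claw": 255},
    {"x": -7, "y": 0, "z": 84, "rx": 0, "ry": 0, "rz": 0, "claw": 255},
    {"x": -12, "y": 0, "z": 88, "rx": 0, "ry": 0, "rz": 0, "claw": 255},
    {"x": -16, "y": 0, "z": 92, "rx": 0, "ry": 0, "rz": 0, "claw": 255},
    {"x": -21, "y": 0, "z": 98, "rx": 0, "ry": 0, "rz": 0, "claw": 255},
    {"x": -25, "y": 0, "z": 104, "rx": 0, "ry": 0, "rz": 0, "claw": 255}
  ]
}}

```text
time_s: 2.35
position: [0.6095, -0.1648, 0.1169]
tcp_rot: [[0.99, -0.138, 0.002], [-0.138, -0.99, -0.001], [0.002, 0.001, -1.0]]
force: [-0.7, -0.6, 3.7]
opening: 0.004
grasp_force: 2.0
```

>>> {"api": "apply_moves", "payload": {
  "rows": [
    {"x": -4, "y": 0, "z": 6, "rx": 0, "ry": 0, "rz": 0, "claw": 255},
    {"x": -8, "y": 0, "z": 13, "rx": 0, "ry": 0, "rz": 0, "claw": 255},
    {"x": -11, "y": 0, "z": 20, "rx": 0, "ry": 0, "rz": 0, "claw": 255},
    {"x": -13, "y": 0, "z": 27, "rx": 0, "ry": 0, "rz": 0, "claw": 255},
    {"x": -15, "y": 0, "z": 34, "rx": 0, "ry": 0, "rz": 0, "claw": 255},
    {"x": -17, "y": 0, "z": 41, "rx": 0, "ry": 0, "rz": 0, "claw": 255},
    {"x": -17, "y": 0, "z": 47, "rx": 0, "ry": 0, "rz": 0, "claw": 255},
    {"x": -17, "y": 0, "z": 52, "rx": 0, "ry": 0, "rz": 0, "claw": 255},
    {"x": -17, "y": 0, "z": 56, "rx": 0, "ry": 0, "rz": 0, "claw": 255},
    {"x": -17, "y": 0, "z": 58, "rx": 0, "ry": 0, "rz": 0, "claw": 255}
  ]
}}

```text
time_s: 3.6
position: [0.592, -0.1619, 0.058]
tcp_rot: [[0.991, -0.137, -0.001], [-0.137, -0.991, 0.0], [-0.001, -0.0, -1.0]]
force: [-0.6, 1.2, 2.0]
opening: 0.004
grasp_force: 1.0
```

>>> {"api": "apply_moves", "payload": {
  "rows": [
    {"x": 0, "y": 0, "z": 0, "rx": 0, "ry": 0, "rz": 0, "claw": 255},
    {"x": 0, "y": 0, "z": 0, "rx": 0, "ry": 0, "rz": 0, "claw": 255}
  ]
}}

```text
time_s: 3.85
position: [0.5923, -0.1621, 0.0583]
tcp_rot: [[0.991, -0.137, 0.0], [-0.137, -0.991, -0.0], [0.0, 0.0, -1.0]]
force: [0.3, -0.0, -0.2]
opening: 0.007
grasp_force: 0.0
```

>>> {"api": "apply_moves", "payload": {
  "rows": [
    {"x": 0, "y": 0, "z": 1, "rx": 0, "ry": 0, "rz": 0, "claw": 255},
    {"x": 0, "y": 0, "z": 2, "rx": 0, "ry": 0, "rz": 0, "claw": 255},
    {"x": 0, "y": 0, "z": 2, "rx": 0, "ry": 0, "rz": 0, "claw": 255}
  ]
}}

```text
time_s: 4.22
position: [0.5921, -0.1621, 0.0564]
tcp_rot: [[0.991, -0.137, -0.0], [-0.137, -0.991, 0.0], [-0.0, 0.0, -1.0]]
force: [-0.9, -0.2, 3.0]
opening: 0.003
grasp_force: 0.7
```

```bash
python3 - <<'E'
from h import *
st()
im,d=snap('side','side1')
for z in (.035,):
  for x,y in((30,60),(30,-60),(0,60),(60,60)): pass
cv2.imwrite('pics/s1c.png',cv2.resize(im[180:300,220:380,::-1],None,fx=4,fy=4,interpolation=2))
E
```

```text
t 4.225 P [ 0.5921 -0.1621  0.0564] mouth 28.501462939951463 -0.4789173832173147 f [-0.934  -0.2001  2.958 ] op 0.0030937357081420444 0.7350757815584075 yaw -7.896589037559207 q [-25.7243  41.7833  90.6711  -0.0042  47.5535  72.1751]
[[ 0.9905 -0.1374 -0.0001]
 [-0.1374 -0.9905  0.    ]
 [-0.0001  0.     -1.    ]]
```

View pics/s1c.png

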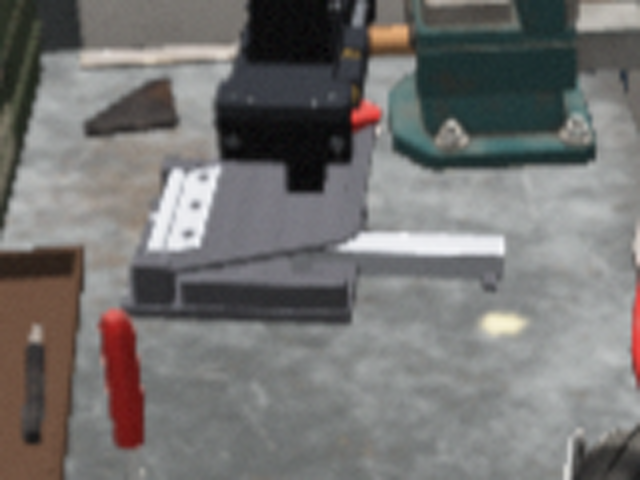

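The leaf is still open by a wedge: in the crop its front edge at (335,245) stands well above the rail. I'll keep pressing gently.

>>> {"api": "apply_moves", "payload": {
  "rows": [
    {"x": 0, "y": 0, "z": 3, "rx": 0, "ry": 0, "rz": 0, "claw": 255},
    {"x": 0, "y": 0, "z": 6, "rx": 0, "ry": 0, "rz": 0, "claw": 255},
    {"x": 0, "y": 0, "z": 9, "rx": 0, "ry": 0, "rz": 0, "claw": 255},
    {"x": 0, "y": 0, "z": 12, "rx": 0, "ry": 0, "rz": 0, "claw": 255}
  ]
}}

```text
time_s: 4.78
position: [0.5919, -0.162, 0.044]
tcp_rot: [[0.991, -0.137, -0.001], [-0.137, -0.991, 0.0], [-0.001, -0.0, -1.0]]
force: [-2.0, -0.3, 1.7]
opening: 0.003
grasp_force: 1.0
```

```bash
python3 - <<'E'
from h import *
im,d=snap('side','side2'); im2,d2=snap('top','top2')
a=cv2.resize(im[180:300,220:380,::-1],(520,390),interpolation=2); b=cv2.resize(im2[150:300,330:430,::-1],(260,390),interpolation=2)
cv2.imwrite('pics/s2c.png',np.hstack([a,b]))
print(proj('side',[W(.0285,0,.019),W(.0285,0,.035),W(-.011,.062,.035),W(.119,.062,.035)]))
E
```

```text
[[296.7129 240.0726]
 [296.473  234.6921]
 [310.356  249.5323]
 [256.0075 247.9513]]
```

View pics/s2c.png

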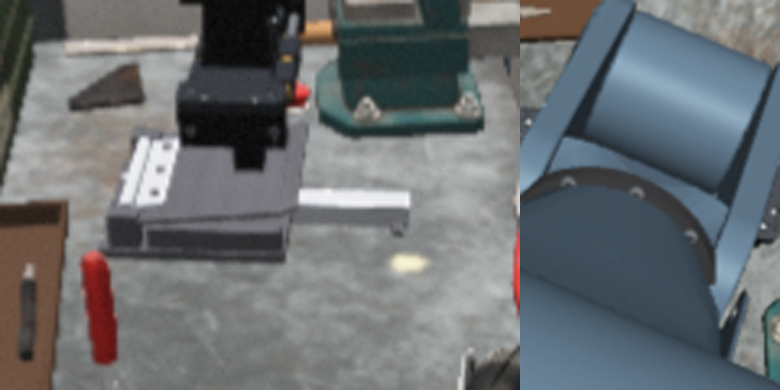

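The leaf is at roughly 0.1 rad now. The fingertip shows at side pixel (297,232), so with the jaws closed the tips sit at about TCP height and have further to go than I planned.

>>> {"api": "apply_moves", "payload": {
  "rows": [
    {"x": 0, "y": 0, "z": 3, "rx": 0, "ry": 0, "rz": 0, "claw": 255},
    {"x": 0, "y": 0, "z": 6, "rx": 0, "ry": 0, "rz": 0, "claw": 255},
    {"x": 0, "y": 0, "z": 8, "rx": 0, "ry": 0, "rz": 0, "claw": 255},
    {"x": 0, "y": 0, "z": 9, "rx": 0, "ry": 0, "rz": 0, "claw": 255}
  ]
}}

```text
time_s: 5.38
position: [0.5919, -0.162, 0.0351]
tcp_rot: [[0.991, -0.137, -0.001], [-0.137, -0.991, 0.0], [-0.001, -0.0, -1.0]]
force: [-1.3, -0.6, 2.2]
opening: 0.007
grasp_force: 1.0
```

>>> {"api": "apply_moves", "payload": {
  "rows": [
    {"x": 0, "y": 0, "z": 1, "rx": 0, "ry": 0, "rz": 0, "claw": 255},
    {"x": 0, "y": 0, "z": 2, "rx": 0, "ry": 0, "rz": 0, "claw": 255},
    {"x": 0, "y": 0, "z": 3, "rx": 0, "ry": 0, "rz": 0, "claw": 255}
  ]
}}

```text
time_s: 5.75
position: [0.5921, -0.162, 0.0332]
tcp_rot: [[0.991, -0.137, -0.0], [-0.137, -0.991, 0.0], [-0.0, -0.0, -1.0]]
force: [-3.0, 0.9, 12.1]
opening: 0.005
grasp_force: 5.8
```

```bash
python3 - <<'E'
from h import *
st()
im,d=snap('side','side3')
a=cv2.resize(im[200:280,240:350,::-1],None,fx=6,fy=6,interpolation=2)
cv2.imwrite('pics/s3c.png',a)
E
```

```text
t 5.75 P [ 0.5921 -0.162   0.0332] mouth 28.562562533639195 -0.41895438128037776 f [-3.048   0.8746 12.1191] op 0.004993459426264687 5.840689977630973 yaw -7.888560699008388 q [-25.7176  43.8378  91.1178  -0.0032  45.0521  72.1732]
[[ 0.9905 -0.1372 -0.0001]
 [-0.1372 -0.9905  0.    ]
 [-0.0001 -0.     -1.    ]]
```

View pics/s3c.png

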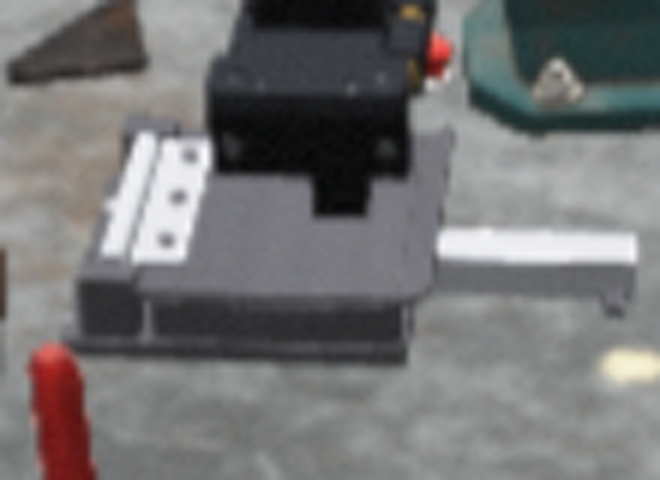

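The leaf is now flat on its rails: its edge at crop (280,300) is parallel to the rail, and it takes 12 N. Next I'll lift off and go to the bar.

>>> {"api": "apply_moves", "payload": {
  "rows": [
    {"x": 0, "y": 0, "z": 0, "rx": 0, "ry": 0, "rz": 0, "claw": 255},
    {"x": 0, "y": 0, "z": -40, "rx": 0, "ry": 0, "rz": 0, "claw": 255},
    {"x": -10, "y": -30, "z": -90, "rx": 0, "ry": 0, "rz": 0.1, "claw": 0},
    {"x": -25, "y": -80, "z": -98, "rx": 0, "ry": 0, "rz": 0.2, "claw": 0},
    {"x": -40, "y": -130, "z": -98, "rx": 0, "ry": 0, "rz": 0.4, "claw": 0},
    {"x": -55, "y": -180, "z": -98, "rx": 0, "ry": 0, "rz": 0.5, "claw": 0},
    {"x": -70, "y": -230, "z": -98, "rx": 0, "ry": 0, "rz": 0.7, "claw": 0},
    {"x": -70, "y": -230, "z": -65, "rx": 0, "ry": 0, "rz": 0.7, "claw": 0},
    {"x": -70, "y": -230, "z": -28, "rx": 0, "ry": 0, "rz": 0.7, "claw": 0},
    {"x": -70, "y": -230, "z": -28, "rx": 0, "ry": 0, "rz": 0.7, "claw": 0}
  ]
}}

```text
time_s: 7.05
position: [0.5525, 0.0758, 0.0581]
tcp_rot: [[0.978, -0.209, -0.005], [-0.209, -0.978, 0.001], [-0.005, 0.001, -1.0]]
force: [0.0, -0.3, 0.5]
opening: 0.832
grasp_force: 0.0
```

```bash
python3 - <<'E'
from h import *
st()
im,d=snap('side','side4')
a=cv2.resize(im[210:350,220:400,::-1],None,fx=4,fy=4,interpolation=2)
cv2.imwrite('pics/s4c.png',a)
P=np.array(read_state()['position']); y=np.array([.206,.978,0])
print(proj('side',[P,P+[0,0,-.025],P+.05*y+[0,0,-.025],P+.05*y]))
E
```

```text
t 7.05 P [0.5525 0.0758 0.0581] mouth -43.45323169869737 229.71382049615846 f [ 0.0006 -0.2962  0.5234] op 0.8321764012854255 0.0 yaw -12.080053942403968 q [-3.672  38.8463 98.831   0.0189 42.6348 98.394 ]
[[ 0.9778 -0.2093 -0.0054]
 [-0.2093 -0.9779  0.0006]
 [-0.0054  0.0006 -1.    ]]
[[318.3611 286.6493]
 [318.52   295.9335]
 [315.0946 311.8291]
 [314.8804 302.4128]]
```

View pics/s4c.png

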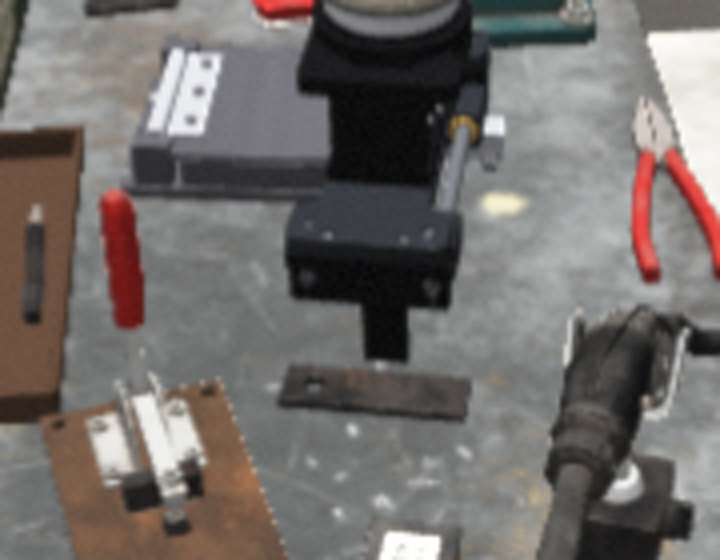

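The open fingertip is at crop (386,360), side pixel (316,300). That again puts the tips at about TCP height and not 25 mm ahead of it. So I'll descend by feel.

>>> {"api": "apply_moves", "payload": {
  "rows": [
    {"x": 0, "y": 0, "z": 20, "rx": 0, "ry": 0, "rz": 0, "claw": 0},
    {"x": 0, "y": 0, "z": 35, "rx": 0, "ry": 0, "rz": 0, "claw": 0},
    {"x": 0, "y": 0, "z": 40, "rx": 0, "ry": 0, "rz": 0, "claw": 0},
    {"x": 0, "y": 0, "z": 42, "rx": 0, "ry": 0, "rz": 0, "claw": 0},
    {"x": 0, "y": 0, "z": 42, "rx": 0, "ry": 0, "rz": 0, "claw": 0}
  ]
}}

```text
time_s: 7.72
position: [0.5548, 0.0753, 0.0188]
tcp_rot: [[0.978, -0.21, 0.001], [-0.21, -0.978, -0.0], [0.001, -0.0, -1.0]]
force: [0.1, 0.8, 0.0]
opening: 1.0
grasp_force: 0.0
```

>>> {"api": "apply_moves", "payload": {
  "rows": [
    {"x": 0, "y": 0, "z": 6, "rx": 0, "ry": 0, "rz": 0, "claw": 0},
    {"x": 0, "y": 0, "z": 11, "rx": 0, "ry": 0, "rz": 0, "claw": 0},
    {"x": 0, "y": 0, "z": 14, "rx": 0, "ry": 0, "rz": 0, "claw": 0},
    {"x": 0, "y": 0, "z": 14, "rx": 0, "ry": 0, "rz": 0, "claw": 0}
  ]
}}

```text
time_s: 8.22
position: [0.5542, 0.0754, 0.004]
tcp_rot: [[0.978, -0.21, -0.001], [-0.21, -0.978, 0.0], [-0.001, 0.0, -1.0]]
force: [-0.2, -0.2, -0.1]
opening: 1.002
grasp_force: 0.0
```

>>> {"api": "apply_moves", "payload": {
  "rows": [
    {"x": 0, "y": 0, "z": 1, "rx": 0, "ry": 0, "rz": 0, "claw": 0},
    {"x": 0, "y": 0, "z": 2, "rx": 0, "ry": 0, "rz": 0, "claw": 0},
    {"x": 0, "y": 0, "z": 3, "rx": 0, "ry": 0, "rz": 0, "claw": 0},
    {"x": 0, "y": 0, "z": 3, "rx": 0, "ry": 0, "rz": 0, "claw": 0}
  ]
}}

```text
time_s: 8.72
position: [0.5544, 0.0754, 0.0013]
tcp_rot: [[0.978, -0.21, -0.0], [-0.21, -0.978, 0.0], [-0.0, 0.0, -1.0]]
force: [0.4, -0.1, -0.9]
opening: 1.0
grasp_force: 0.0
```

>>> {"api": "apply_moves", "payload": {
  "rows": [
    {"x": 0, "y": 0, "z": 1, "rx": 0, "ry": 0, "rz": 0, "claw": 0},
    {"x": 0, "y": 0, "z": 2, "rx": 0, "ry": 0, "rz": 0, "claw": 0},
    {"x": 0, "y": 0, "z": 2, "rx": 0, "ry": 0, "rz": 0, "claw": 0}
  ]
}}

```text
time_s: 9.1
position: [0.5543, 0.0754, -0.0008]
tcp_rot: [[0.978, -0.21, -0.0], [-0.21, -0.978, 0.0], [-0.0, 0.0, -1.0]]
force: [0.2, 0.4, 0.2]
opening: 1.002
grasp_force: 0.0
```

>>> {"api": "apply_moves", "payload": {
  "rows": [
    {"x": 0, "y": 0, "z": 1, "rx": 0, "ry": 0, "rz": 0, "claw": 0},
    {"x": 0, "y": 0, "z": 2, "rx": 0, "ry": 0, "rz": 0, "claw": 0},
    {"x": 0, "y": 0, "z": 2, "rx": 0, "ry": 0, "rz": 0, "claw": 0}
  ]
}}

```text
time_s: 9.48
position: [0.5545, 0.0754, -0.0018]
tcp_rot: [[0.978, -0.21, 0.0], [-0.21, -0.978, -0.0], [0.0, -0.0, -1.0]]
force: [-1.2, 0.8, 7.1]
opening: 0.998
grasp_force: 3.3
```

```bash
python3 - <<'E'
from h import *
st()
im,d=snap('side','side5')
a=cv2.resize(im[270:330,270:370,::-1],None,fx=7,fy=7,interpolation=2)
cv2.imwrite('pics/s5c.png',a)
# depth of the near finger column
for v in range(284,322,2): 
    q=d[v,[312,316,320]]; print(v,bydepth('side',[(312,v),(316,v),(320,v)],q)[:,1:].round(3).tolist())
E
```

```text
t 9.475 P [ 0.5545  0.0754 -0.0018] mouth -41.38115336953299 229.51462811448005 f [-1.1724  0.7859  7.1104] op 0.998467048489622 3.281944816117175 yaw -12.097762856146003 q [-3.7012 44.8216 99.7786 -0.0012 35.3765 98.3975]
[[ 0.9778 -0.2096  0.0004]
 [-0.2096 -0.9778 -0.    ]
 [ 0.0004 -0.     -1.    ]]
284 [[0.133, 0.114], [0.133, 0.113], [0.135, 0.114]]
286 [[0.138, 0.113], [0.143, 0.117], [0.139, 0.112]]
288 [[0.143, 0.112], [0.148, 0.115], [0.146, 0.113]]
290 [[0.152, 0.114], [0.152, 0.114], [0.153, 0.114]]
292 [[0.159, 0.115], [0.16, 0.115], [0.16, 0.115]]
294 [[0.164, 0.115], [0.162, 0.112], [0.165, 0.115]]
296 [[0.167, 0.112], [0.169, 0.113], [0.169, 0.113]]
298 [[0.168, 0.108], [0.17, 0.109], [0.17, 0.109]]
300 [[0.167, 0.102], [0.17, 0.105], [0.168, 0.103]]
302 [[0.167, 0.098], [0.166, 0.096], [0.168, 0.097]]
304 [[0.158, 0.085], [0.161, 0.087], [0.166, 0.091]]
306 [[0.158, 0.08], [0.161, 0.082], [0.162, 0.083]]
308 [[0.161, 0.078], [0.16, 0.076], [0.161, 0.076]]
310 [[0.13, 0.045], [0.161, 0.072], [0.163, 0.073]]
312 [[0.128, 0.037], [0.129, 0.038], [0.13, 0.038]]
314 [[0.125, 0.029], [0.127, 0.031], [0.13, 0.033]]
316 [[0.125, 0.024], [0.128, 0.026], [0.128, 0.026]]
318 [[0.124, 0.018], [0.127, 0.02], [0.127, 0.02]]
320 [[0.123, 0.012], [0.124, 0.012], [0.13, 0.016]]
```

View pics/s5c.png

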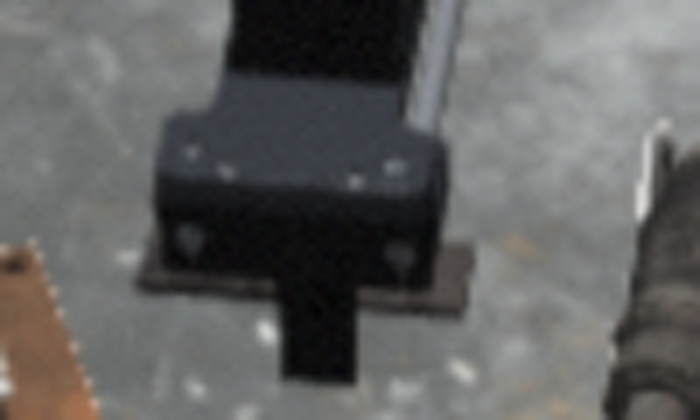

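The finger straddles the bar and its tip is on the table at crop (320,380). Effective tip height is TCP height, and the body clears at about 70 mm. I'll raise a little and close on the bar.

>>> {"api": "apply_moves", "payload": {
  "rows": [
    {"x": 0, "y": 0, "z": -2, "rx": 0, "ry": 0, "rz": 0, "claw": 0},
    {"x": 0, "y": 0, "z": -2.5, "rx": 0, "ry": 0, "rz": 0, "claw": 150},
    {"x": 0, "y": 0, "z": -2.5, "rx": 0, "ry": 0, "rz": 0, "claw": 255},
    {"x": 0, "y": 0, "z": -2.5, "rx": 0, "ry": 0, "rz": 0, "claw": 255},
    {"x": 0, "y": 0, "z": -2.5, "rx": 0, "ry": 0, "rz": 0, "claw": 255},
    {"x": 0, "y": 0, "z": -2.5, "rx": 0, "ry": 0, "rz": 0, "claw": 255},
    {"x": 0, "y": 0, "z": -2.5, "rx": 0, "ry": 0, "rz": 0, "claw": 255},
    {"x": 0, "y": 0, "z": -2.5, "rx": 0, "ry": 0, "rz": 0, "claw": 255},
    {"x": 0, "y": 0, "z": -2.5, "rx": 0, "ry": 0, "rz": 0, "claw": 255}
  ]
}}

```text
time_s: 10.65
position: [0.5544, 0.0754, -0.0002]
tcp_rot: [[0.978, -0.21, 0.0], [-0.21, -0.978, 0.0], [0.0, -0.0, -1.0]]
force: [0.4, 1.1, -1.3]
opening: 0.335
grasp_force: 30.0
```

Gripped at 29 mm opening with 30 N. Now carrying it to in front of the mouth.

>>> {"api": "apply_moves", "payload": {
  "rows": [
    {"x": 0, "y": 0, "z": -15, "rx": 0, "ry": 0, "rz": 0, "claw": 255},
    {"x": 0, "y": 0, "z": -40, "rx": 0, "ry": 0, "rz": 0, "claw": 255},
    {"x": 0, "y": 20, "z": -70, "rx": 0, "ry": 0, "rz": 0, "claw": 255},
    {"x": 0, "y": 60, "z": -75, "rx": 0, "ry": 0, "rz": 0, "claw": 255},
    {"x": -5, "y": 105, "z": -75, "rx": 0, "ry": 0, "rz": -0.2, "claw": 255},
    {"x": -14, "y": 150, "z": -75, "rx": 0, "ry": 0, "rz": -0.4, "claw": 255},
    {"x": -23, "y": 195, "z": -75, "rx": 0, "ry": 0, "rz": -0.6, "claw": 255},
    {"x": -31, "y": 222, "z": -75, "rx": 0, "ry": 0, "rz": -0.7, "claw": 255},
    {"x": -31, "y": 232, "z": -65, "rx": 0, "ry": 0, "rz": -0.7, "claw": 255},
    {"x": -31, "y": 232, "z": -55, "rx": 0, "ry": 0, "rz": -0.7, "claw": 255}
  ]
}}

```text
time_s: 11.9
position: [0.4759, -0.1455, 0.0547]
tcp_rot: [[0.99, -0.139, 0.001], [-0.139, -0.99, -0.0], [0.001, 0.0, -1.0]]
force: [0.2, -0.2, -2.4]
opening: 0.335
grasp_force: 30.0
```

>>> {"api": "apply_moves", "payload": {
  "rows": [
    {"x": 0, "y": 0, "z": 0, "rx": 0, "ry": 0, "rz": 0, "claw": 255},
    {"x": 0, "y": 0, "z": 0, "rx": 0, "ry": 0, "rz": 0, "claw": 255}
  ]
}}

```text
time_s: 12.15
position: [0.4757, -0.144, 0.0546]
tcp_rot: [[0.991, -0.136, -0.0], [-0.136, -0.991, 0.0], [-0.001, -0.0, -1.0]]
force: [-0.2, 0.6, -1.5]
opening: 0.334
grasp_force: 30.0
```

```bash
python3 - <<'E'
from h import *
st()
im,d=snap('side','side6'); im2,d2=snap('top','top6')
a=cv2.resize(im[200:280,250:410,::-1],(640,320),interpolation=2)
b=cv2.resize(im2[190:310,300:440,::-1],(324,278),interpolation=2)
b=cv2.copyMakeBorder(b,0,0,0,640-324,0); cv2.imwrite('pics/s6c.png',np.vstack([a,b]))
P=np.array(read_state()['position']);z=P[2]
print(proj('side',[W(-.09+.062,.015,z),W(-.09-.038,.015,z),W(-.09+.062,-.015,z)]))
E
```

```text
t 12.15 P [ 0.4757 -0.144   0.0546] mouth -89.24234012880615 1.4184120222485783 f [-0.1885  0.5761 -1.4677] op 0.3342789709772077 29.968903362751007 yaw -7.804221358022679 q [-29.7462  36.4488 107.9413   0.0096  35.6435  68.0502]
[[ 0.9907 -0.1358 -0.0005]
 [-0.1358 -0.9907  0.0004]
 [-0.0005 -0.0003 -1.    ]]
[[318.7891 231.8337]
 [360.2909 232.9507]
 [319.6257 225.2082]]
```

View pics/s6c.png

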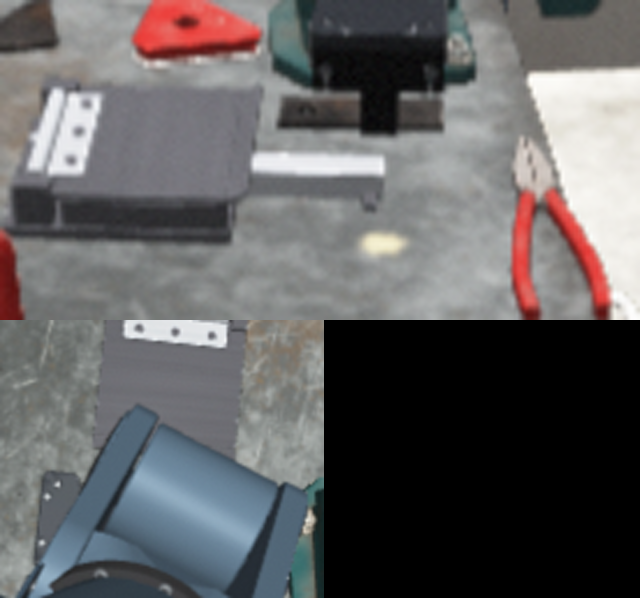

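The bar hangs level. Its front end is at side pixel (319.5,232), as predicted, and the leaf is shut. Next: lower to about 1 mm above the bed.

>>> {"api": "apply_moves", "payload": {
  "rows": [
    {"x": 0, "y": 1.4, "z": 15, "rx": 0, "ry": 0, "rz": 0, "claw": 255},
    {"x": 0, "y": 1.4, "z": 28, "rx": 0, "ry": 0, "rz": 0, "claw": 255},
    {"x": 0, "y": 1.4, "z": 32, "rx": 0, "ry": 0, "rz": 0, "claw": 255},
    {"x": 0, "y": 1.4, "z": 33, "rx": 0, "ry": 0, "rz": 0, "claw": 255},
    {"x": 0, "y": 1.4, "z": 33, "rx": 0, "ry": 0, "rz": 0, "claw": 255}
  ]
}}

```text
time_s: 12.88
position: [0.4754, -0.1465, 0.0218]
tcp_rot: [[0.991, -0.137, 0.0], [-0.137, -0.991, -0.0], [0.0, 0.0, -1.0]]
force: [0.4, -0.0, -1.9]
opening: 0.334
grasp_force: 30.0
```

>>> {"api": "apply_moves", "payload": {
  "rows": [
    {"x": 0, "y": 0, "z": 0.5, "rx": 0, "ry": 0, "rz": 0, "claw": 255},
    {"x": 0, "y": 0, "z": 1, "rx": 0, "ry": 0, "rz": 0, "claw": 255},
    {"x": 0, "y": 0, "z": 1, "rx": 0, "ry": 0, "rz": 0, "claw": 255}
  ]
}}

```text
time_s: 13.25
position: [0.4754, -0.1464, 0.021]
tcp_rot: [[0.991, -0.137, 0.0], [-0.137, -0.991, -0.0], [0.0, 0.0, -1.0]]
force: [-0.5, 0.4, -1.6]
opening: 0.335
grasp_force: 30.0
```

>>> {"api": "apply_moves", "payload": {
  "rows": [
    {"x": 6, "y": -0.7, "z": 0, "rx": 0, "ry": 0, "rz": 0, "claw": 255},
    {"x": 13, "y": -0.7, "z": 0, "rx": 0, "ry": 0, "rz": 0, "claw": 255},
    {"x": 20, "y": -0.7, "z": 0, "rx": 0, "ry": 0, "rz": 0, "claw": 255},
    {"x": 27, "y": -0.7, "z": 0, "rx": 0, "ry": 0, "rz": 0, "claw": 255},
    {"x": 34, "y": -0.7, "z": 0, "rx": 0, "ry": 0, "rz": 0, "claw": 255},
    {"x": 40, "y": -0.7, "z": 0, "rx": 0, "ry": 0, "rz": 0, "claw": 255},
    {"x": 45, "y": -0.7, "z": 0, "rx": 0, "ry": 0, "rz": 0, "claw": 255},
    {"x": 48, "y": -0.7, "z": 0, "rx": 0, "ry": 0, "rz": 0, "claw": 255},
    {"x": 48, "y": -0.7, "z": 0, "rx": 0, "ry": 0, "rz": 0, "claw": 255}
  ]
}}

```text
time_s: 14.38
position: [0.5231, -0.1523, 0.0208]
tcp_rot: [[0.991, -0.137, 0.0], [-0.137, -0.991, -0.0], [0.0, 0.0, -1.0]]
force: [-0.4, -0.1, -2.3]
opening: 0.336
grasp_force: 30.0
```

>>> {"api": "apply_moves", "payload": {
  "rows": [
    {"x": 2, "y": 0, "z": 0, "rx": 0, "ry": 0, "rz": 0, "claw": 255},
    {"x": 4, "y": 0, "z": 0, "rx": 0, "ry": 0, "rz": 0, "claw": 255},
    {"x": 6, "y": 0, "z": 0, "rx": 0, "ry": 0, "rz": 0, "claw": 255},
    {"x": 6, "y": 0, "z": 0, "rx": 0, "ry": 0, "rz": 0, "claw": 255}
  ]
}}

```text
time_s: 14.88
position: [0.5282, -0.1529, 0.0207]
tcp_rot: [[0.991, -0.137, -0.002], [-0.137, -0.991, 0.001], [-0.002, -0.0, -1.0]]
force: [-2.2, -0.7, -1.1]
opening: 0.337
grasp_force: 30.0
```

>>> {"api": "apply_moves", "payload": {
  "rows": [
    {"x": 1, "y": 0, "z": 0, "rx": 0, "ry": 0, "rz": 0, "claw": 255},
    {"x": 2, "y": 0, "z": 0, "rx": 0, "ry": 0, "rz": 0, "claw": 255},
    {"x": 2, "y": 0, "z": 0, "rx": 0, "ry": 0, "rz": 0, "claw": 255}
  ]
}}

```text
time_s: 15.25
position: [0.5284, -0.1526, 0.0204]
tcp_rot: [[0.991, -0.137, -0.005], [-0.137, -0.991, 0.002], [-0.005, -0.001, -1.0]]
force: [-5.3, -0.5, -1.3]
opening: 0.338
grasp_force: 30.0
```

The bar met the stop, with 5 N of reaction. Now pressing down.

>>> {"api": "apply_moves", "payload": {
  "rows": [
    {"x": -1, "y": 0, "z": 1, "rx": 0, "ry": 0, "rz": 0, "claw": 255},
    {"x": -1, "y": 0, "z": 2, "rx": 0, "ry": 0, "rz": 0, "claw": 255},
    {"x": -1, "y": 0, "z": 3, "rx": 0, "ry": 0, "rz": 0, "claw": 255},
    {"x": -1, "y": 0, "z": 3, "rx": 0, "ry": 0, "rz": 0, "claw": 255},
    {"x": -1, "y": 0, "z": 3, "rx": 0, "ry": 0, "rz": 0, "claw": 255}
  ]
}}

```text
time_s: 15.88
position: [0.5284, -0.1526, 0.0197]
tcp_rot: [[0.991, -0.137, -0.003], [-0.137, -0.991, 0.001], [-0.003, -0.001, -1.0]]
force: [-8.7, 0.9, 15.4]
opening: 0.336
grasp_force: 30.0
```

```bash
python3 - <<'E'
from h import *
st()
im,d=snap('side','side7')
a=cv2.resize(im[200:280,250:370,::-1],None,fx=6,fy=6,interpolation=2)
cv2.imwrite('pics/s7c.png',a)
print(proj('side',[W(.028,.015,.026),W(-.072,.015,.026),W(-.072,.015,.020),W(-.072,-.015,.026)]))
E
```

```text
t 15.875 P [ 0.5284 -0.1526  0.0197] mouth -35.85285087410675 0.0975009460587714 f [-8.7115  0.8731 15.3883] op 0.3358714724372288 29.95676279067993 yaw -7.872590364332316 q [-27.7407  42.295  100.8207  -0.0393  37.0345  70.1634]
[[ 0.9906 -0.137  -0.0025]
 [-0.137  -0.9906  0.0009]
 [-0.0026 -0.0005 -1.    ]]
[[296.174  241.1166]
 [336.9218 242.2555]
 [336.9044 244.2841]
 [337.3992 235.4983]]
```

View pics/s7c.png

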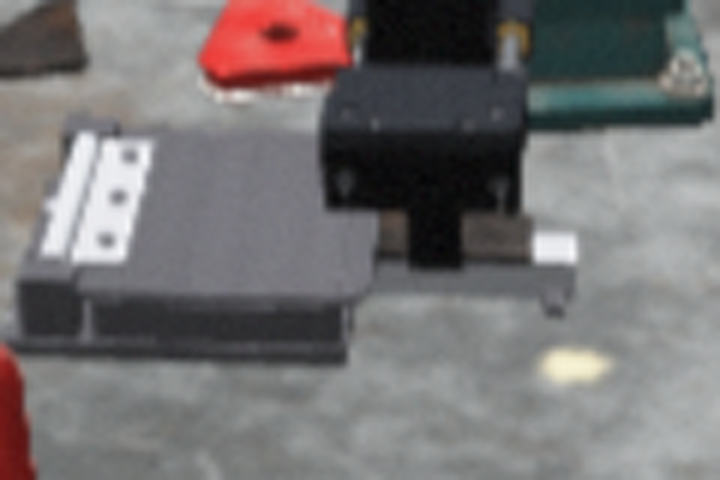

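The leaf is shut. The bar lies flat, with its rear end at crop (533,263) and the bed end at (577,263). That is an 18 mm gap, exactly as expected with the bar at the stop. I'll let it settle and check the force is steady.

>>> {"api": "apply_moves", "payload": {
  "rows": [
    {"x": 0, "y": 0, "z": 0, "rx": 0, "ry": 0, "rz": 0, "claw": 255},
    {"x": 0, "y": 0, "z": 0, "rx": 0, "ry": 0, "rz": 0, "claw": 255},
    {"x": 0, "y": 0, "z": 0, "rx": 0, "ry": 0, "rz": 0, "claw": 255},
    {"x": 0, "y": 0, "z": 0, "rx": 0, "ry": 0, "rz": 0, "claw": 255}
  ]
}}

```text
time_s: 16.42
position: [0.5284, -0.1526, 0.0197]
tcp_rot: [[0.991, -0.137, -0.003], [-0.137, -0.991, 0.001], [-0.003, -0.001, -1.0]]
force: [-7.7, 1.5, 14.8]
opening: 0.337
grasp_force: 30.0
```

```bash
python3 -c "from rig import hand_in; print(hand_in())"
```

```text
the job is handed in; nothing more can be done
None
```

I handed the job in at about 16.4 s with the leaf shut and the bar tucked under it against the stop, still gripped at 30 N and pressed on the bed with about 15 N; no verdict came back, so I can't say whether it passed.

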